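Lock the vial carousel with its red pin

ROBOT

A 6-joint arm with a two-finger parallel gripper is mounted at the origin on the work surface. World frame = base frame: x ahead of the robot, y to its left, z up, the work surface at z = 0. Lengths are in m, angles in rad, forces in N, time in s.
With the tool pointing down it reaches from about 0.425 to 1.125 m from the base axis. Payload 14.9 kg.
Tool frame: the origin (TCP) lies midway between the tips of the shut fingers; the grasp point (between the pads) lies bot.grip_depth behind it (bot.grip_depth is the distance from the TCP to the grasp point, in m); z points along the fingers, y is the line along which they close (so a half turn about z gives the same grasp; the last joint's range is limited). The gripper opens to 91 mm and grips with 3 to 60 N. Pads are 32 mm wide; open, the fingers measure 118 mm over their backs; the gripper's body (76 mm by 178 mm) begins 60 mm behind the grasp point.
Start: joints at [1.094, 0.379, 1.734, -0, 1.028, -0.033], TCP at [0.301, 0.632, 0.189] pointing down, gripper open.
Joint ranges: [-2.77, 2.77], [-0.74, 2.19], [0, 2.66], [-1.06, 4.2], [0.31, 2.87], [-3.08, 3.08]. Speed limits (rad/s): [1.89, 1.89, 2.39, 3.14, 3.14, 3.14].

INTERFACE

Orientations are given as a unit quaternion [x, y, z, w].
In Python, from station import bot, eyes gives the robot as it stands. Calls block until the motion is done:
- bot.reach(position, orientation): joint-space move of the TCP to a pose.
- bot.movel(position, attitude=None, vel=0.15): straight line of the TCP; attitude=None keeps the orientation; vel is the mean speed in m/s.
- bot.move_j(angles): joint-space move.
- bot.move_gripper(opening, grip_force=None): opening from 0.0 (shut) to 1.0 (fully open); grip_force is the grip in N (None keeps the last); returns when the fingers have stopped.
- bot.wait(seconds).
- bot.solve_ik(position, orientation): joint angles nearest the present ones, or None.
- bot.get_state(): the state.
- eyes.get_image(name): name is "scene" or "top" or "wrist"; returns the picture (400x640x3 uint8, red, green, blue); there is no depth.
- eyes.camera_model(name): a dict with "vfov" (degrees; the focal length in pixels is half the picture's height over the tangent of half this angle, whatever the lens; pixels are square), "cx", "cy" (the principal point, pixels), "R" (3x3) and "t" (3): a world point X has camera coordinates R X + t. Camera axes: x right, y down, z forward; pixel columns grow to the right and rows downward; lengths in m; the calibration is good to about 2 mm. A picture is of the moment at which its call begins: read the wrist's pose just before it. camera_model takes no time and is no camera call; for the wrist camera it gives the pose at the moment of the call.
A pose or a line that the arm cannot do raises bot.IKError and nothing moves.
- bot.close_job(): hands the job in; it is judged then, once.
Trained networks look in the newest picture that a camera, given by its name, has taken for a name from the list of things; names that differ only in an ending like _2 or _b are one class to them, and where a whole thing is asked for, a point or a joint stands for the part that bears it (a point fixed in the world has none). Each returns a list of dicts, best first, with "conf" (0 to 1); they miss things now and then, are a little off and sometimes report something else, mostly with a low value. They report only what shows in the picture. A call takes as long as a camera call. They do not tell look-alikes from the thing itself.
- eyes.cut_out(camera, label): "pixels" (400x640 bool, what is visible of it) and "at" ([column, row] in pixels, amid what is visible of it).
- eyes.landmark_of(camera, label): "at" ([column, row] in pixels: a listed point, or the origin of a listed thing).
The state is a dict: "t": time; "joints": joint angles; "qvel": joint speeds; "joint_torque": joint torques, N m; "eef_pos": TCP position; "eef_rot": TCP orientation; "ft_force": force on the tool from outside, world axes, zero at the start; "ft_torque": the same for the moment, N m; "finger_gap": opening from 0.0 (shut) to 1.0 (fully open); "grip_force": force on a finger pad.
Only numpy, scipy, OpenCV 4.12 (cv2) and the standard library are available. Lean on these libraries where they do the work, as an engineer would, in place of code of your own. Each camera call takes 0.05 s, during which the arm holds its last target. There are 200 camera calls.

TASK

Turn the vial carousel by its black grip bar until the hole in its yellow tab lines up with the hole in the blue lug of the base. Then take the red-knobbed locking pin from the grey stand and push it down through both holes until its collar sits on the tab, and let go.

Things in the scene. Friction and masses are not known exactly. Their poses are not given: they have to be found in the camera images.
- turn_grip (a point): On the rotor's vertical axis, in the black grip bar, 106 mm above the bench. Bar: 16 mm wide (this frame's x), 64 long (y), 84 to 116 mm above the bench; vials around it end at 74. z up; -y points to the tab; turns with the rotor. Light friction, stays where left. It starts 0.5 to 1.2 rad counter-clockwise (from above) of lined up: turn it clockwise. Stops 0.4 rad past lined up, 1.5 before.
- tab_hole (a point): Centre of the 30 mm through hole in the rotor's yellow tab, at the tab's upper face, 57 mm above the bench, 105 mm from the turning axis. The tab is 62 mm square, 12 mm thick, and passes 3 mm above the lug. Axes as turn_grip, turning with the rotor.
- lug_hole (a point): Centre of the 30 mm vertical hole in the blue lug of the fixed carousel base, at the lug's upper face, 42 mm above the bench, 105 mm from the turning axis. The lug is 66 mm square; the hole goes down to the bench. z up; -y points from the axis to this hole.
- lock_pin: Red-knobbed pin, about 0.12 kg, upright in a 56 mm high grey stand: 3 pins 70 mm apart, row within 0.25 rad of world y. Origin: tip; z up. Shank 14 mm dia., 50 long, tapered tip, 3 mm play in the stand; collar 48 dia., 6 thick; knob 26 dia., 56 to 96 mm above the tip (grip at 82). Tip is 6 mm above the bench in the stand, 7 when home in the carousel. Others: blue square knob, black ball.
Things that resemble listed ones, but are neither listed nor needed, are in the scene too. What is shaped like the lock_pin but purple or turquoise is not meant.

How it is judged:
On the way:
1. the hole of the yellow tab stands over the hole of the blue lug (within 15 mm) (horizontal distance between tab_hole and lug_hole below 0.015 m), for 0.2 s.
At the end, for the whole second after the job is handed in: The red-knobbed pin stands upright (within 10 degrees), at rest and released, through both the tab's hole and the lug's hole (tip within 14 mm of both hole centres sideways, the holes within 18 mm of each other), pushed home to within about 8 mm of its collar resting on the tab (horizontal distance between tab_hole and lug_hole below 0.018 m and horizontal distance between lock_pin and lug_hole below 0.014 m and horizontal distance between lock_pin and tab_hole below 0.014 m and z of lock_pin in the frame of lug_hole below -0.027 m and angle between lock_pin's own z axis and vertical below 0.18 rad and linear speed of lock_pin below 0.02 m/s); the robot touches nothing.
It also fails if it takes over 59 s, if anything falls off the work surface, if the arm or the gripper's body presses on something with over 40 N, if the wrist force passes 120 N, or if a joint passes its speed limit or range.

## Working session

There is one attempt and no reset: what is moved stays moved. The work goes in short steps, each a Python script; the robot and the scene stay as the last script left them, time stands still between calls to the robot, and variables do not carry over. Pictures are saved under pics/ and viewed, at most 10 in all, crops included, and the job is handed in when it is done.

```bash
ls; mkdir -p pics; cat > h.py <<'E'
import numpy as np, cv2
from station import bot, eyes
def cam(n):
    m=eyes.camera_model(n); f=200/np.tan(np.radians(m["vfov"])/2); return f,m["cx"],m["cy"],np.array(m["R"]),np.array(m["t"])
def ray(c,px):
    f,cx,cy,R,t=c; d=R.T@np.array([(px[0]-cx)/f,(px[1]-cy)/f,1]); return -R.T@t,d
def at_z(c,px,z):
    o,d=ray(c,px); return o+d*(z-o[2])/d[2]
def proj(c,X):
    f,cx,cy,R,t=c; p=R@np.array(X)+t; return np.array([cx+f*p[0]/p[2],cy+f*p[1]/p[2]])
def save(n,im): cv2.imwrite(f"pics/{n}.png",im[...,::-1])
def down(yaw):
    # tool z down, tool y horizontal at angle yaw in world
    from scipy.spatial.transform import Rotation as Ro
    y=np.array([np.cos(yaw),np.sin(yaw),0]); z=np.array([0,0,-1.]); x=np.cross(y,z)
    return Ro.from_matrix(np.stack([x,y,z],1)).as_quat()
E
python3 - <<'E'
from h import *
Z=dict(turn_grip=.106,tab_hole=.057,lug_hole=.042,lock_pin=.006)
print(bot.grip_depth,bot.get_state()["t"])
for n in("top","scene"):
    im=eyes.get_image(n); save(n,im); c=cam(n); print(n,"campos",-c[3].T@c[4])
    for k,z in Z.items():
        for d in eyes.landmark_of(n,k): print(n,k,round(d["conf"],2),np.round(d["at"],1),np.round(at_z(c,d["at"],z),3))
print(bot.get_state()["t"])
E
```

```text
pics
0.0188 0.0
top campos [ 0.40737288 -0.05710739  1.16351819]
top turn_grip 0.86 [183.9 216. ] [0.522 0.226 0.106]
top tab_hole 0.64 [208.3 172.5] [0.624 0.192 0.057]
top lug_hole 0.7 [237.2 212.3] [0.54  0.127 0.042]
top lock_pin 0.89 [464.  224.4] [ 0.531 -0.379  0.006]
top lock_pin 0.84 [429.9 262.6] [ 0.443 -0.302  0.006]
top lock_pin 0.71 [412.6 178.2] [ 0.634 -0.262  0.006]
top lock_pin 0.64 [421.2 222.8] [ 0.532 -0.282  0.006]
scene campos [0.87890235 0.48931837 0.61989018]
scene turn_grip 0.8 [436.7 303.1] [0.53  0.235 0.106]
scene tab_hole 0.96 [364.4 328.1] [0.62  0.187 0.057]
scene lug_hole 0.9 [379.3 290. ] [0.548 0.133 0.042]
scene lug_hole 0.45 [272.2 181.8] [ 0.56  -0.234  0.042]
scene lock_pin 0.74 [235.7 205.9] [ 0.649 -0.243  0.006]
scene lock_pin 0.66 [272.4 182. ] [ 0.541 -0.278  0.006]
scene lock_pin 0.59 [259.1 162.4] [ 0.531 -0.37   0.006]
scene lock_pin 0.57 [305.4 167.8] [ 0.446 -0.287  0.006]
0.5
```

View pics/top.png

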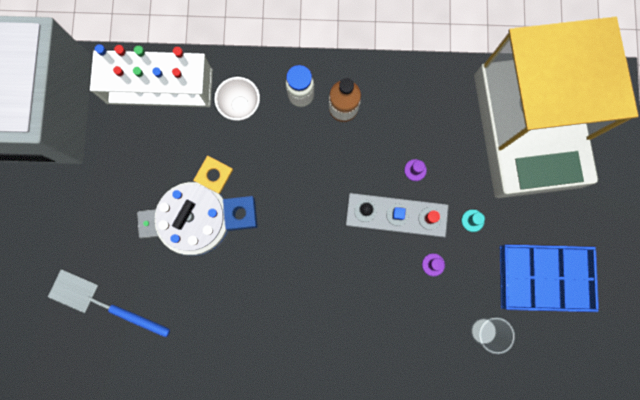

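View pics/scene.png

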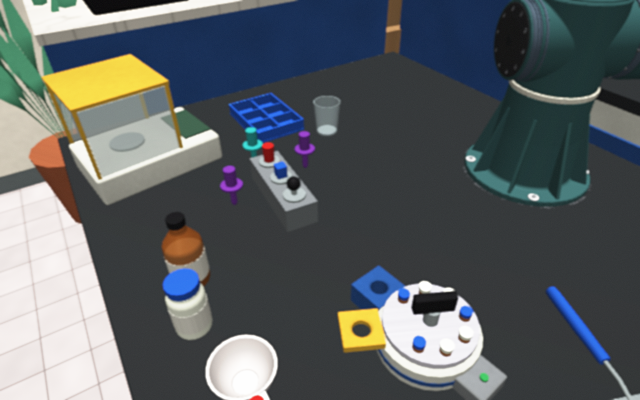

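The top view shows the rotor axis at about (188,217), yellow tab hole (213,175), blue lug hole (239,212), and the grey stand with black ball (367,209), blue square (399,213) and red knob (433,216). The pin look-alikes are purple (415,170) and (433,265), and turquoise (473,220). I choose the red knob at (433,216), the end pin in the stand. In the scene view it is at (268,153). Next are closer wrist looks at both places.

```bash
python3 - <<'E'
from h import *
c=cam("top"); print("red knob",at_z(c,(433,216),.1), "tab",at_z(c,(213,175),.057),"lug",at_z(c,(239,212),.042),"axis", at_z(c,(184,216),.106))
im=cv2.imread("pics/top.png")[140:290,330:500]
bot.reach([0.53,0.2,0.36],down(np.pi/2))
a=eyes.get_image("wrist"); save("w1",a); c=cam("wrist"); print("cam",-c[3].T@c[4],c[3][2])
for k,z in dict(turn_grip=.106,tab_hole=.057,lug_hole=.042).items():
    for d in eyes.landmark_of("wrist",k): print(k,round(d["conf"],2),np.round(d["at"],1),np.round(at_z(c,d["at"],z),4))
s=bot.get_state(); print(s["t"],s["joints"])
cv2.imwrite("pics/v1.png",np.hstack([cv2.resize(cv2.imread("pics/w1.png"),(480,300)),cv2.resize(im,(320,300))]))
E
```

```text
red knob [ 0.53707894 -0.28858195  0.1       ] tab [0.61837556 0.18130819 0.057     ] lug [0.54083414 0.12334901 0.042     ] axis [0.52172424 0.22530365 0.106     ]
cam [0.45518663 0.20038554 0.55471296] [ 2.63636153e-01 -9.98284391e-05 -9.64622190e-01]
turn_grip 0.97 [342.1 162.3] [0.5292 0.2284 0.106 ]
tab_hole 0.72 [310.9 216.8] [0.6235 0.1839 0.057 ]
lug_hole 0.71 [268.5 162.7] [0.5404 0.1186 0.042 ]
2.575 [ 3.20478264e-01  1.14070359e-03  1.86575213e+00  4.25503267e-05
  1.27511450e+00 -1.25091795e+00]
```

View pics/v1.png

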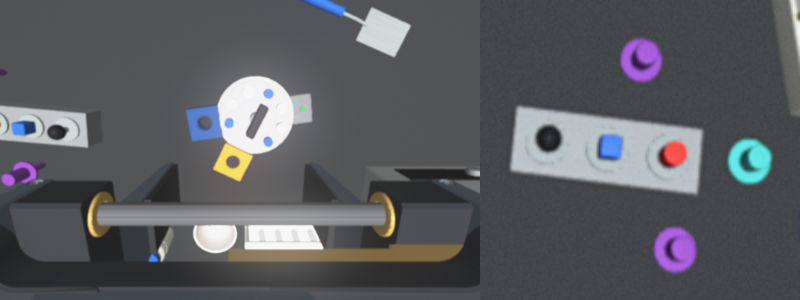

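The wrist view shows the grip bar at (343,161), tab hole (311,215) and lug hole (273,164), and the radii are about 105 mm as given. The crop confirms the red knob is the right-hand pin in the grey stand, with turquoise outside it. I'll fit and turn now.

```bash
python3 - <<'E'
from h import *
from scipy.optimize import least_squares
ct,cw=cam("top"),cam("wrist")
O=[(ct,(184,216),(213,175),(239,212)),(cw,(342.5,162),(311,216),(271.5,163.5))]
def pts(p):
    u=lambda a:np.array([np.cos(a),np.sin(a)])*.105
    return [*p[:2],.106],[*(p[:2]+u(p[2])),.057],[*(p[:2]+u(p[3])),.042]
r=least_squares(lambda p:np.concatenate([proj(c,X)-q for c,*qs in O for X,q in zip(pts(p),qs)]),[.528,.228,-.43,-1.45])
print(r.x,np.round(r.fun,1)); ax,ay,tt,tl=r.x; np.save("fit.npy",r.x)
g=.106-bot.grip_depth
bot.reach([ax,ay,.19],down(tt+np.pi/2)); bot.movel([ax,ay,g],vel=.12)
bot.move_gripper(0.0,25); s=bot.get_state(); print(s["t"],s["finger_gap"],s["grip_force"],s["ft_force"])
for a in np.linspace(tt,tl,7)[1:]:
    bot.reach([ax,ay,g],down(a+np.pi/2)); s=bot.get_state(); print(round(a,2),np.round(s["ft_force"],1),np.round(s["ft_torque"],2),s["t"])
bot.move_gripper(1.0); bot.movel([ax,ay,.2],vel=.2)
bot.reach([ax,ay-.03,0.36],down(np.pi/2))
a=eyes.get_image("wrist"); save("w2",a); c=cam("wrist")
for k,z in dict(turn_grip=.106,tab_hole=.057,lug_hole=.042).items():
    for d in eyes.landmark_of("wrist",k): print(k,round(d["conf"],2),np.round(d["at"],1),np.round(at_z(c,d["at"],z),4))
for P in pts([ax,ay,tl,tl]): print(proj(c,P))
p=proj(c,pts([ax,ay,tl,tl])[1]).astype(int); save("v2",cv2.resize(a[max(p[1]-75,0):p[1]+75,max(p[0]-80,0):p[0]+120],(800,600),interpolation=cv2.INTER_CUBIC)); print(p)
print(bot.get_state()["t"])
E
```

```text
[ 0.5263931   0.22755421 -0.43969524 -1.42785475] [-1.  -2.3 -0.6 -1.4 -0.1 -0.2 -0.9 -1.8 -0.7 -0.5  0.4 -0.2]
5.4417 0.17292857626334862 25.00781536102295 [  5.25526658  19.68549967 -10.85627746]
-0.6 [  6.6  23.5 -12.6] [ 4.11 -0.99  0.05] 5.725
-0.77 [  7.5  25.  -16.2] [ 4.63 -1.26  0.  ] 6.0083
-0.93 [ 10.1  27.2 -18.1] [ 4.94 -1.6   0.02] 6.2917
-1.1 [ 12.7  28.2 -20.7] [ 5.21 -1.94  0.  ] 6.575
-1.26 [ 14.8  28.3 -22.1] [ 5.01 -2.45 -0.04] 6.8583
-1.43 [ 16.5  27.4 -24.1] [ 5.05 -2.85 -0.01] 7.1417
turn_grip 0.89 [344.3 165.5] [0.5296 0.2282 0.106 ]
tab_hole 0.77 [274.2 171.8] [0.5476 0.1259 0.057 ]
lug_hole 0.66 [273.  165.2] [0.5401 0.1223 0.042 ]
[343.83418491 163.1652701 ]
[272.52259387 167.73491598]
[273.89284614 166.00663613]
[272 167]
10.5833
```

View pics/v2.png

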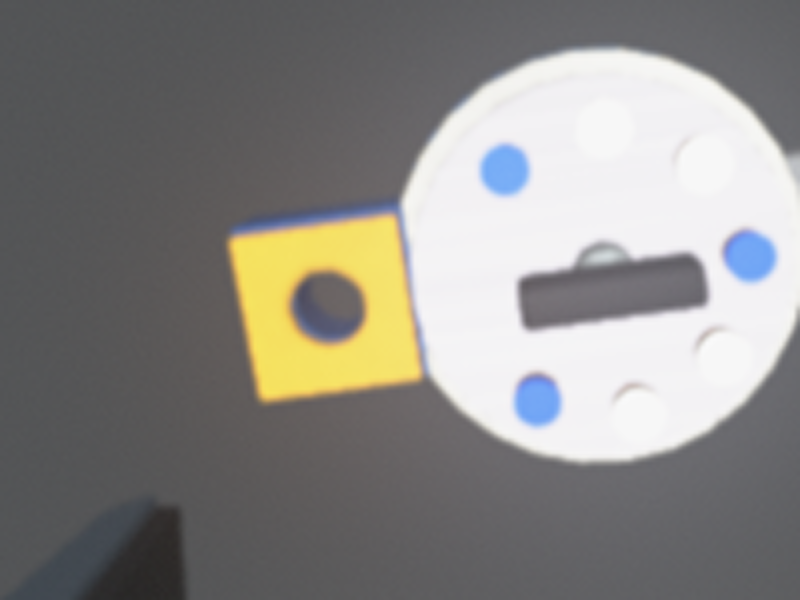

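The tab now sits on the lug, with its hole at about (274,168) and its edges parallel to the lug's. Only a thin blue sliver shows from parallax. Next I'll look at the pin from near.

```bash
python3 - <<'E'
from h import *
c=cam("wrist"); print("tab hole",at_z(c,(274.3,168.5),.057))
bot.reach([0.57,-0.285,0.28],down(np.pi/2))
a=eyes.get_image("wrist"); save("w3",a); c=cam("wrist")
for d in eyes.landmark_of("wrist","lock_pin"): print(round(d["conf"],2),np.round(d["at"],1),at_z(c,d["at"],.006))
hsv=cv2.cvtColor(a,cv2.COLOR_RGB2HSV); m=((hsv[...,0]<8)|(hsv[...,0]>172))&(hsv[...,1]>150)&(hsv[...,2]>80)
n,l,st,ce=cv2.connectedComponentsWithStats(m.astype(np.uint8))
for i in range(1,n):
    if st[i,4]>40: print(st[i],ce[i],at_z(c,ce[i],.09))
P=[.537,-.2886,.102]; print(proj(c,P),bot.get_state()["t"],bot.get_state()["joints"])
E
```

```text
tab hole [0.54296873 0.126299   0.057     ]
0.93 [312.4  61.5] [ 0.44033602 -0.29620833  0.006     ]
0.88 [250.5 138.8] [ 0.54059366 -0.38283914  0.006     ]
0.82 [318.6 140.2] [ 0.54245984 -0.28824714  0.006     ]
0.55 [338.1 208.6] [ 0.64201582 -0.25975117  0.006     ]
[317.57239615 143.95052385] 12.4667 [-4.98771481e-01  1.88116570e-01  1.80551462e+00  7.10287709e-05
  1.14765577e+00 -2.07074009e+00]
```

View pics/w3.png

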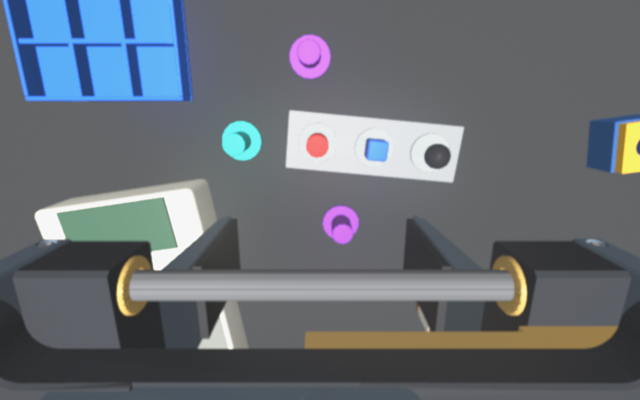

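The red knob is at (317,145) at the end of the stand, with purple at (310,55) and (340,225) and turquoise at (240,140). The stand's row runs along y, so I'll grip across it, along x.

```bash
python3 - <<'E'
from h import *
c=cam("wrist"); print(at_z(c,(317,145),.102),at_z(c,(318.5,144),.062))
k=at_z(c,(317,145),.102); x,y=(k[:2]+at_z(c,(318.5,144),.062)[:2])/2
g=.088-bot.grip_depth
q=down(0); bot.move_gripper(.65)
bot.reach([x,y,.17],q); s0=bot.get_state(); bot.movel([x,y,g],vel=.1)
bot.move_gripper(0,30); s=bot.get_state(); print(s["t"],s["finger_gap"],s["grip_force"],s["ft_force"]-np.array(s0["ft_force"]))
bot.movel([x,y,g+.11],vel=.12)
s=bot.get_state(); print(s["t"],s["finger_gap"]*.091,s["grip_force"],np.array(s["ft_force"])-s0["ft_force"],s["joints"])
a=eyes.get_image("wrist"); b=eyes.get_image("scene")
save("v4",np.hstack([cv2.resize(a,(400,250)),cv2.resize(b[60:260,140:460],(400,250))]))
E
```

```text
[ 0.53814219 -0.28927009  0.102     ] [ 0.54147752 -0.28794688  0.062     ]
16.2917 0.266540817869963 30.00021994113922 [0.61503013 1.67889395 1.29298155]
17.3583 0.02474207067314243 29.999782741069794 [ 0.14589763  0.73035267 -2.24356141] [-5.29085103e-01  2.56348707e-01  1.92289564e+00  1.35438232e-05
  9.63562727e-01 -5.29060044e-01]
```

View pics/v4.png

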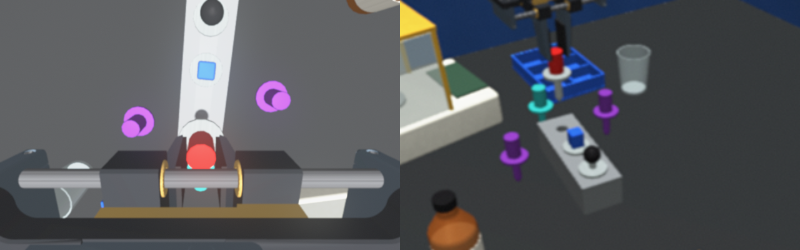

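The red pin is held upright and clear of the stand. Next I'll hover over the holes and check.

```bash
python3 - <<'E'
from h import *
x,y=.543,.125; q=down(0)
bot.reach([x,y,.179],q); bot.movel([x,y,.063+.070],vel=.12)
a=eyes.get_image("wrist"); cw=cam("wrist"); b=eyes.get_image("scene"); cs=cam("scene")
for d in eyes.landmark_of("scene","tab_hole"): print(d["conf"],d["at"],at_z(cs,d["at"],.057))
print("tip exp",proj(cs,[x,y,.07]),"hole exp",proj(cs,[x,y,.057]),proj(cw,[x,y,.057]))
p=proj(cs,[x,y,.09]).astype(int)
save("v5",np.hstack([cv2.resize(a,(400,250)),cv2.resize(b[p[1]-50:p[1]+50,p[0]-80:p[0]+80],(400,250),interpolation=cv2.INTER_CUBIC)])); print(p,bot.get_state()["t"],bot.get_state()["joints"])
E
```

```text
0.61 [379.7, 277.4] [0.53973714 0.12145862 0.057     ]
tip exp [380.03855631 274.30122876] hole exp [379.46252827 279.58971017] [320.99295716 196.72536818]
[380 265] 19.6667 [ 1.84263538e-01  2.33764660e-01  2.05090138e+00 -1.51626053e-06
  8.55634407e-01  1.84421048e-01]
```

View pics/v5.png

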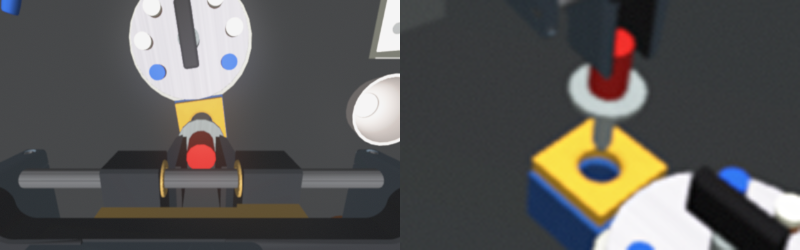

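The pin tip is at scene (381,274), as predicted. The tab hole's centre is at about (380,282), a few mm nearer the camera, so I'll shift slightly and insert in steps while watching the force.

```bash
python3 - <<'E'
from h import *
x,y=.545,.1275; bot.movel([x,y,.133],vel=.05); f0=np.array(bot.get_state()["ft_force"])
for tip in (.055,.045,.038,.030,.022,.015,.010,.007):
    bot.movel([x,y,.063+tip],vel=.05); s=bot.get_state(); f=np.array(s["ft_force"])-f0
    print(tip,np.round(f,1),round(s["t"],2))
    if np.abs(f).max()>20: break
b=eyes.get_image("scene"); save("v6",cv2.resize(b[210:330,290:480],(760,480),interpolation=cv2.INTER_CUBIC))
E
```

```text
0.055 [-0.6 -0.7  0.8] 20.37
0.045 [-1.5  0.3  1.5] 20.72
0.038 [-0.1 -0.  -0.2] 21.01
0.03 [-0.5 -0.1  0.3] 21.32
0.022 [-0.8 -0.6  0.7] 21.62
0.015 [-1.2 -0.2  0.3] 21.92
0.01 [-0.6 -0.9 -0.1] 22.17
0.007 [ 0.8 -0.3  4.7] 22.42
```

View pics/v6.png

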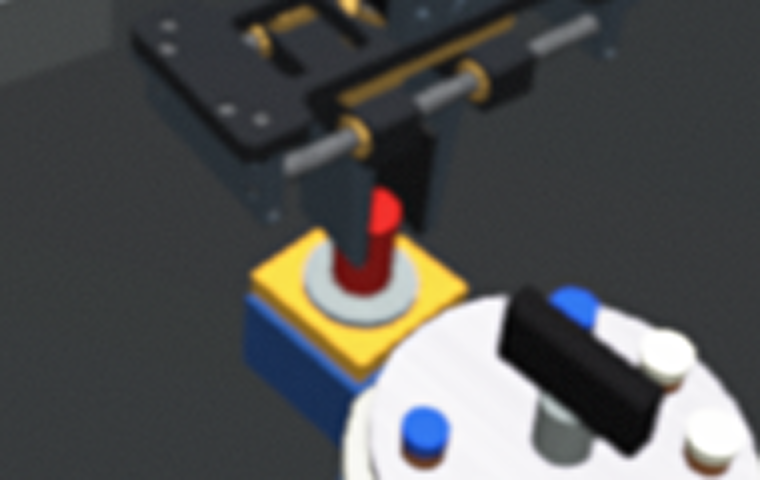

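The collar sits centred on the tab, and contact came at the expected height. I'll release and back off.

```bash
python3 - <<'E'
from h import *
bot.move_gripper(.6); bot.movel([.545,.1275,.2],vel=.12); bot.reach([.545,.0,.3],down(0)); 
b=eyes.get_image("scene"); save("v7",cv2.resize(b[210:330,290:480],(760,480),interpolation=cv2.INTER_CUBIC)); print(bot.get_state()["t"])
E
```

```text
25.075
```

View pics/v7.png

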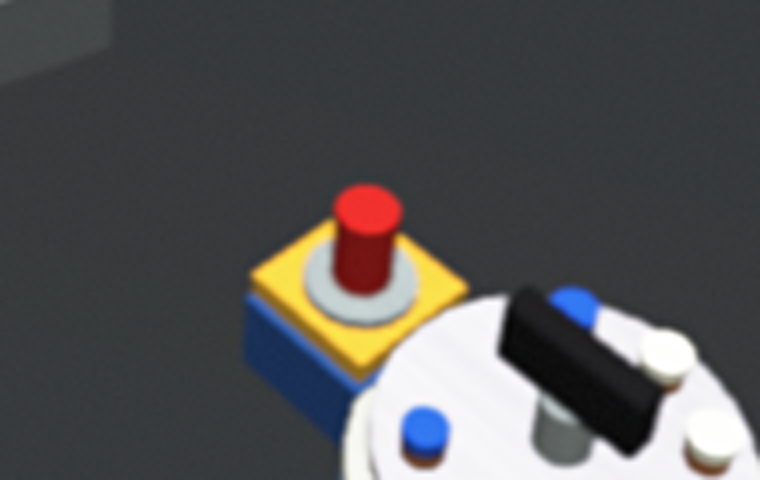

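The pin stands upright with its collar flat on the tab, the tab is over the lug, and the gripper is clear.

```bash
python3 -c "
from station import bot
print(bot.close_job())"
```

```text
the job is handed in; nothing more can be done
None
```

The job is handed in at about 25 s of the 59 s: the carousel is turned into line, and the red-knobbed pin stands upright through both holes with its collar on the tab, released. The hand-in call returned no verdict.

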